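# Open the case to its stop and put the stone away

### The job

Swing the lid of the grey steel case open by its bar handle until it presses firmly, but gently, on the rubber buffer of the stop behind it: hold it there for about a second and leave it resting on the buffer, never forcing it. Then put the sharpening stone from the bench into the empty compartment of the case, lying flat on the bottom, stone side up, and released, without dropping it in. Leave the other things on the bench where they are.

Things in the scene. Friction and masses are not known exactly. Their poses are not given: they have to be found in the camera images.
- case: Grey sheet-steel case, fixed to the bench, 160 (its x) x 290 (its y) x 75 mm high, walls and bottom 4 mm. Origin: centre of its underside; +x points from its front to its hinge side. A partition at y = +12 mm divides it: the half at +y is full of tooling up to 56 mm high, the half at -y is the empty compartment.
- case_bay (a point): Middle of the floor of the empty compartment, 4 mm above the bench, axes as the case's. The compartment is 152 mm (case x) by 151 mm (case y); the case's rim is 71 mm above its floor.
- lid (a joint): Opening angle of the lid in rad: 0 closed, grows as the lid's front edge goes up and back; it starts nearly shut. The hinge is stiff (about 0.45 N m friction), so the lid stays where it is left; it weighs roughly 0.25 to 0.5 kg. Somewhere beyond upright, between 1.63 and 1.96 rad, its outer face meets the rubber buffer; where exactly differs each time and is not measured.
- lid_hinge (a point): Point on the hinge line at the middle of the case's far rim, 75.5 mm above the bench. Its axes turn with the lid: y along the hinge line, z the normal of the lid's outer face; closed, x and z agree with the case's, and opening turns it by +angle about y.
- lid_handle (a point): Middle of the lid's bar handle: a round steel bar of 10 mm diameter and 100 mm length, parallel to the hinge (lid y), on two posts, 45 mm off the lid's outer face and 12 mm from the lid's front edge. In the frame of lid_hinge it lies at x -148, y +30, z +53 mm. The lid is 8 mm thick, 160 by 290 mm. The bar can turn between the fingers while the lid swings.
- lid_stop: Steel bracket on the back of the case that carries the stop; its frame is that of the case. At case y = -115 mm an upright 178 mm high stands 85 mm behind the hinge line; from it a threaded rod points forward at the lid, with a round rubber buffer, 24 mm across, on its nose. How far the rod is screwed out differs and is not measured.
- stop_upright (a point): Where the rod leaves the upright of the stop, 160 mm above the bench, 85 mm above the hinge line. The buffer yields about 5 N per mm, up to 15 mm. Press it with about 10 N (5 to 8 N on the bar handle, as the hinge friction acts), never over 20 N (8 to 13 N on the handle). Once pressed with over 4 N and let go, the lid stays in contact with it.
- stone: Grey sharpening stone in a wooden holder, loose, 120 x 46 x 38 mm high, about 0.3 to 0.6 kg. Origin: centre of its underside, long side along its x.
- tape: Bystander: roll of paper tape lying flat, 58 mm across, 24 mm high; origin centre of underside.
- jar: Bystander: small glass jar, 52 mm across, 65 mm high; origin centre of underside.
- screwdriver: Bystander: screwdriver lying near the front of the bench.
- offcut: Bystander: wooden offcut 110 x 45 x 28 mm.
- oil_tin: Bystander: steel tin, 64 mm across, 75 mm high; origin centre of underside.
- wrench: Bystander: wrench lying at the right, towards the back.

How it is judged (in metres and radians):
On the way:
1. the lid is pressed on the rubber buffer of its stop with more than 4 N, for half a second (contact force between lid and lid_stop above 4 N), for 0.5 s.
At the end, for the whole second after the job is handed in: The lid rests in contact with the buffer of its stop (over 0.2 N); the stone lies in the empty compartment, its underside within 6 mm of the compartment's floor, its centre within 60 mm of the middle along either side, within 0.1 rad of flat, stone side up, at rest and released (contact force between lid and lid_stop above 0.2 N and z of stone in the frame of case_bay between -0.004 and 0.006 m and x of stone in the frame of case_bay between -0.06 and 0.06 m and y of stone in the frame of case_bay between -0.06 and 0.06 m and angle between stone's own z axis and vertical below 0.1 rad and linear speed of stone below 0.02 m/s and contact force between the fingers and stone below 0.1 N); the robot touches nothing.
It fails at once if the lid is forced against its stop with more than 20 N (contact force between lid and lid_stop above 20 N).
It fails at once if the stone is dropped: moving faster than 0.9 m/s with the fingers off it (contact force between the fingers and stone below 0.05 N and linear speed of stone above 0.9 m/s).
It fails at once if one of the other things on the bench is moved by more than 30 mm (distance of any of tape, jar, screwdriver, offcut, oil_tin, wrench from where it was at the start of the episode above 0.03 m).
It also fails if it takes over 72 s, if anything falls off the work surface, if the arm or the gripper's body presses on something with over 40 N, if the wrist force passes 120 N, or if a joint passes its speed limit or range.

### The arm

A 6-joint arm with a two-finger parallel gripper is mounted at the origin on the work surface. World frame = base frame: x ahead of the robot, y to its left, z up, the work surface at z = 0. Lengths are in m, angles in degrees, forces in N, time in s.
With the tool pointing down it reaches from about 0.35 to 0.95 m from the base axis. Payload 17.4 kg.
Tool frame: the origin (TCP) lies midway between the tips of the shut fingers; the grasp point (between the pads) lies 19 mm behind it; z points along the fingers, y is the direction in which the jaws open and shut (so a half turn about z gives the same grasp; the last joint's range is limited). The gripper opens to 93 mm and grips with 3 to 60 N. Pads are 15 mm wide; open, the fingers measure 128 mm over their backs; the gripper's body (75 mm by 188 mm) begins 65 mm behind the grasp point.
Start: joints at [-75.905, 6.646, 82.598, -0, 90.757, -2.166], TCP at [0.189, -0.648, 0.219] pointing down, gripper open.
Joint ranges: [-162.19, 162.19], [-47.58, 125.68], [4.15, 143.07], [-65.23, 245.23], [0.69, 171.88], [-170.13, 170.13]. Speed limits (degrees/s): [108.29, 108.29, 127.2, 180, 180, 180].

### API

Orientations are given as [roll, pitch, yaw] about the fixed x, y, z axes, in that order (R = Rz(yaw) Ry(pitch) Rx(roll)).
In Python, from plant import telemetry, vision, sign_off gives the robot as it stands.
- The arm moves only by the tool apply_moves, never from a script. Its argument "increments" is a list of rows, each an object with "delta_pos": the shift along the world's x, y, z in cm, a list of three; "turn": the turn about the world's z in degrees; "grip": the closure in counts, from 0 (fully open) to 255 (shut). In form: [{"delta_pos": [dx, dy, dz], "turn": turn, "grip": grip}, ...]. A call has 1 to 10 rows; each row shifts and turns the commanded pose from where the row before left it; what a row does not reach is not made up. A row lasts 1/10 s, in which the tool goes at most 50 mm and 8.59 degrees, less where a joint would pass 70% of its speed; a pose out of reach is approached as far as the arm can. A call with a gripper value outside its range is refused whole. The fingers move at their own pace and stop on an object; the grip force is fixed at half the most. Time passes only in rows, so rows that do not move let the fingers close. It gives the time, the measured TCP pose, the force and the opening at its end, in the units of the state.
- telemetry.sense(): the state, without advancing time (a new reading comes with each control period).
- vision.get_image(name): name is "side" or "top" or "wrist"; returns a dict with "color" (384x512x3 uint8, blue, green, red), "vertical_fov" (degrees; the focal length in pixels is half the picture's height over the tangent of half this angle, whatever the lens; pixels are square), "cx", "cy" (the principal point, pixels), "k1" (the pictures are not rectified: a ray, as slopes to the right and down, at radius r is drawn at 1 + k1 r^2 times it, then the intrinsics apply), "world_to_cam" (4x4, takes a point from world to camera coordinates). Camera axes: x right, y down, z forward; pixel columns grow to the right and rows downward; lengths in m; the calibration is good to about 2 mm. A picture is of the moment at which its call begins. There is no depth.
- sign_off(): hands the job in, once; it reports no verdict.
The state is a dict: "clock": time; "joint_positions": joint angles; "qd": joint speeds; "joint_efforts": joint torques, N m; "position": TCP position; "ee_rot": TCP orientation; "force": force on the tool from outside, world axes, zero at the start; "torque": the same for the moment, N m; "grip_width": opening from 0.0 (shut) to 1.0 (fully open).
Only numpy, scipy, OpenCV 4.12 (cv2) and the standard library are available. Lean on these libraries where they do the work, as an engineer would, in place of code of your own. Each camera call takes 0.05 s, during which the arm holds its last target.

## Working session

There is one attempt and no reset: what is moved stays moved. The work goes in short steps, Python scripts to look and compute and a tool call to move; the robot and the scene stay as the last step left them, time stands still between calls to the robot, and variables do not carry over. Pictures are saved under pics/ and viewed, and the job is handed in when it is done.

Besides the shell and the picture viewer there is one more tool, called after "Emit:" by a JSON object that holds its "fn" and its "kwargs". apply_moves: Moves the arm, as the interface text tells. Its arguments: {"type":"object","properties":{"increments":{"type":"array"}},"required":["increments"]}

```bash
ls; mkdir -p pics; cat > h.py <<'E'
import numpy as np, cv2, json
from plant import telemetry, vision, sign_off
def grab(n,tag):
    im=vision.get_image(n); cv2.imwrite(f'pics/{tag}.png',im['color'])
    np.savez(f'pics/{tag}.npz',**im); return im
def load(tag): 
    d=np.load(f'pics/{tag}.npz'); return {k:d[k] for k in d}
def K(im):
    h=im['color'].shape[0]; f=h/2/np.tan(np.radians(float(im['vertical_fov']))/2)
    return np.array([[f,0,float(im['cx'])],[0,f,float(im['cy'])],[0,0,1]]),np.array([float(im['k1']),0,0,0,0])
def ray(im,u,v):
    k,d=K(im); p=cv2.undistortPoints(np.array([[[u,v]]],float),k,d)[0,0]
    T=im['world_to_cam'];R=T[:3,:3];c=-R.T@T[:3,3]
    return c,R.T@np.array([p[0],p[1],1])
def onz(im,u,v,z):
    c,d=ray(im,u,v); return c+d*(z-c[2])/d[2]
def proj(im,P):
    k,d=K(im);T=im['world_to_cam']
    return cv2.projectPoints(np.array(P,float).reshape(-1,1,3),cv2.Rodrigues(T[:3,:3])[0],T[:3,3].copy(),k,d)[0][:,0]
def tri(L):
    A=np.zeros((3,3));b=np.zeros(3)
    for im,u,v in L:
        c,d=ray(im,u,v);d=d/np.linalg.norm(d);M=np.eye(3)-np.outer(d,d);A+=M;b+=M@c
    return np.linalg.solve(A,b)
E
python3 - <<'E'
from h import *
for n in ['side','top','wrist']:
    im=grab(n,n+'0'); print(n,im['vertical_fov'],im['k1'],-im['world_to_cam'][:3,:3].T@im['world_to_cam'][:3,3])
print(telemetry.sense())
E
```

```text
pics
side 47.117227212257035 -0.14121707768288036 [0.19656935 1.02488819 1.19114247]
top 50.106268843697435 0.016764160016825274 [0.38016075 0.0493038  1.21180996]
wrist 71.96006528977638 -0.062070623771600296 [ 0.25934724 -0.62658845  0.38379411]
{'clock': 0.15, 'joint_positions': array([-7.59056976e+01,  6.66624757e+00,  8.26269771e+01, -1.25966923e-03,
        9.07550956e+01, -2.16499989e+00]), 'qd': array([-0.01285447, -0.10730333, -0.1304073 ,  0.05826471, -0.00351368,
        0.06822157]), 'joint_efforts': array([ 2.26716293e-03, -7.21760345e+01, -6.22949481e+01,  7.81780109e-02,
        2.25475413e-02, -9.48626257e-05]), 'position': array([ 0.18894666, -0.6478574 ,  0.21809292]), 'ee_rot': array([-1.79951667e+02, -5.66740788e-04,  1.62592860e+01]), 'force': array([0.12454065, 0.47940283, 0.9295801 ]), 'torque': array([-0.00967964,  0.02634579, -0.01916168]), 'grip_width': 1.0001580270376207}
```

View pics/top0.png

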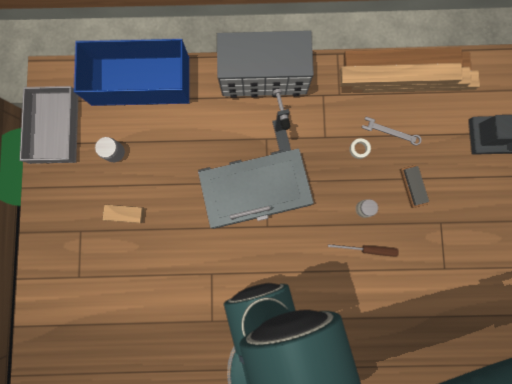

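View pics/side0.png

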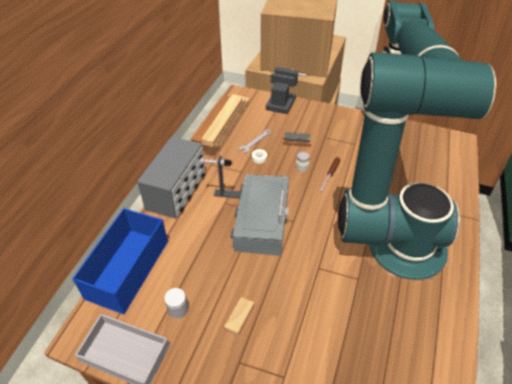

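View pics/wrist0.png

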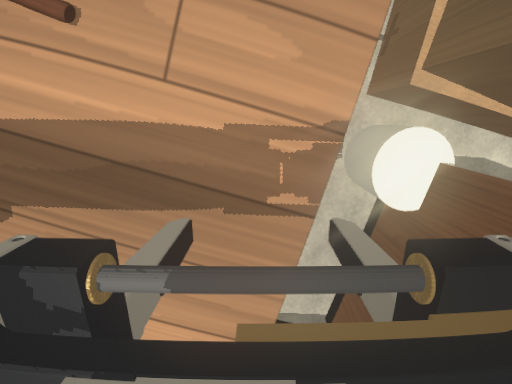

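```bash
python3 - <<'E'
from h import *
im=load('top0')
c=cv2.resize(im['color'][80:240,180:330],None,fx=4,fy=4,interpolation=cv2.INTER_CUBIC); cv2.imwrite('pics/t1.png',c[:600])
c=cv2.resize(im['color'][120:260,330:450],None,fx=4,fy=4,interpolation=cv2.INTER_CUBIC); cv2.imwrite('pics/t2.png',c)
im=load('side0')
c=cv2.resize(im['color'][120:270,190:330],None,fx=4,fy=4,interpolation=cv2.INTER_CUBIC); cv2.imwrite('pics/s1.png',c)
E
```

```text
(no output)
```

View pics/t1.png

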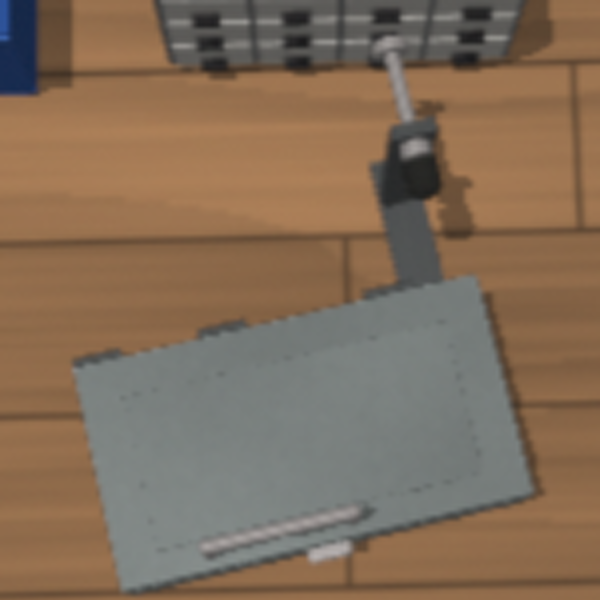

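View pics/t2.png

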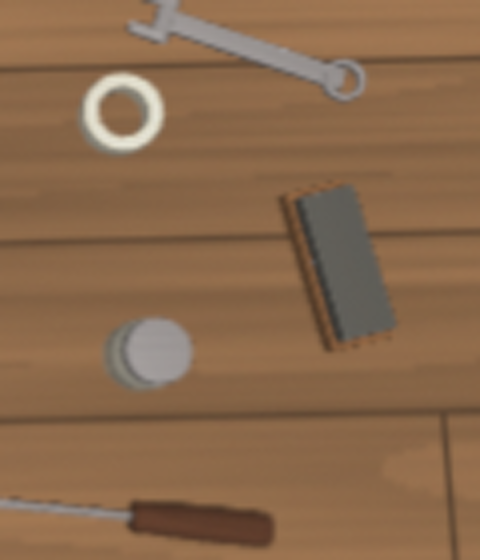

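View pics/s1.png

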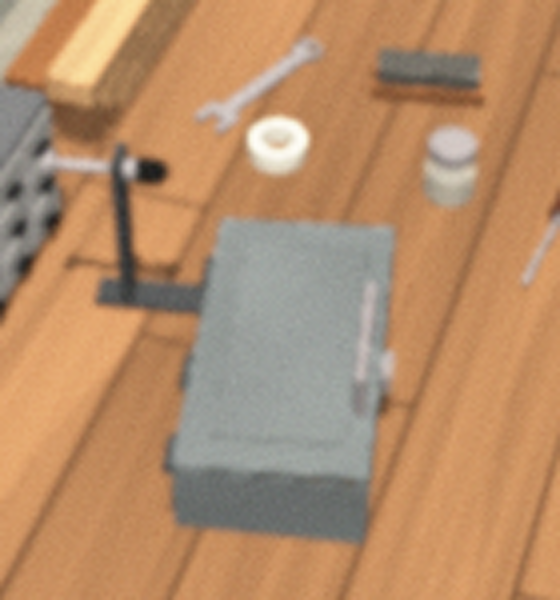

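```bash
python3 - <<'E'
from h import *
t=load('top0');s=load('side0')
def px(X,Y,ox,oy): return ox+(X+.5)/4-.5, oy+(Y+.5)/4-.5
C={'BL':((75,366),(175,468)),'BR':((476,278),(225,218)),'FR':((536,493),(393,229)),'FL':((125,592),(370,476)),
'hL':((205,549),(360,408)),'hR':((368,511),(372,285))}
P={}
for k,(a,b) in C.items():
    p=tri([(t,*px(*a,180,80)),(s,*px(*b,190,120))]); P[k]=p
    e=[proj(i,p)[0]-np.array(q) for i,q in((t,px(*a,180,80)),(s,px(*b,190,120)))]
    print(k,p.round(4),np.round(e,1).tolist())
for a,b in [('BL','BR'),('FL','FR'),('BL','FL'),('BR','FR'),('hL','hR')]:
    d=P[a]-P[b];print(a,b,np.linalg.norm(d).round(4),np.degrees(np.arctan2(d[1],d[0])).round(1))
# buffer nose: top px / side px
for k,a,b in [('nose',(425,190),(163,171)),('rodtop',(416,147),(122,168)),('rodback',(388,47),(48,158))]:
    p=tri([(t,*px(*a,180,80)),(s,*px(*b,190,120))]);print(k,p.round(4))
# stone top face corners at z=.038
Q=[onz(t,*px(*a,330,120),.038) for a in [(298,196),(352,184),(396,326),(342,342)]]
print(np.round(Q,4)); c=np.mean(Q,0);print('stone',c)
d=(Q[0]+Q[1]-Q[2]-Q[3])/2;print(np.linalg.norm(d),np.degrees(np.arctan2(d[1],d[0])))
for n,q,o in [('jar',(158,351),.065),('tape',(122,113),.024)]:print(n,onz(t,*px(*q,330,120),o))
E
```

```text
BL [0.5584 0.2109 0.0759] [[0.2, 1.1], [-0.9, -0.2]]
BR [ 0.6157 -0.0704  0.0834] [[0.0, 0.1], [-0.1, -0.0]]
FR [ 0.4651 -0.1057  0.0853] [[-0.1, -0.2], [0.2, 0.0]]
FL [0.4027 0.1763 0.0886] [[0.0, 0.2], [-0.2, -0.0]]
hL [0.4294 0.1207 0.1   ] [[0.1, 0.5], [-0.4, -0.1]]
hR [0.4521 0.0114 0.1297] [[-0.0, -0.1], [0.1, 0.0]]
BL BR 0.2872 101.5
FL FR 0.2888 102.5
BL FL 0.16 12.5
BR FR 0.1547 13.2
hL hR 0.1155 101.7
nose [ 0.6583 -0.0308  0.1621]
rodtop [ 0.6917 -0.0255  0.159 ]
rodback [ 0.7564 -0.0089  0.1663]
[[ 0.561  -0.3767  0.038 ]
 [ 0.5688 -0.416   0.038 ]
 [ 0.4656 -0.4395  0.038 ]
 [ 0.4551 -0.4004  0.038 ]]
stone [ 0.51261994 -0.40813769  0.038     ]
0.10712985783301461 12.740262087230427
jar [ 0.44994923 -0.26232906  0.065     ]
tape [ 0.62786782 -0.25737189  0.024     ]
```

Emit:
{"fn": "apply_moves", "kwargs": {"increments": [{"delta_pos": [1.2, 3.6, 0.2], "turn": 4.3, "grip": 0}, {"delta_pos": [1.2, 3.6, 0.2], "turn": 4.3, "grip": 0}, {"delta_pos": [1.2, 3.6, 0.2], "turn": 4.3, "grip": 0}, {"delta_pos": [1.2, 3.6, 0.2], "turn": 4.3, "grip": 0}, {"delta_pos": [1.2, 3.6, 0.2], "turn": 4.3, "grip": 0}, {"delta_pos": [1.2, 3.6, 0.2], "turn": 4.3, "grip": 0}, {"delta_pos": [1.2, 3.6, 0.2], "turn": 4.3, "grip": 0}, {"delta_pos": [1.2, 3.6, 0.2], "turn": 4.3, "grip": 0}, {"delta_pos": [1.2, 3.6, 0.2], "turn": 4.3, "grip": 0}, {"delta_pos": [1.2, 3.6, 0.2], "turn": 4.3, "grip": 0}]}}

```text
clock: 1.15
position: [0.309, -0.2865, 0.2386]
ee_rot: [180.0, 0.0, 59.4]
force: [0.8, 0.0, -0.5]
grip_width: 0.999
```

Emit:
{"fn": "apply_moves", "kwargs": {"increments": [{"delta_pos": [1.2, 3.6, 0], "turn": 4.3, "grip": 0}, {"delta_pos": [1.2, 3.6, 0], "turn": 4.3, "grip": 0}, {"delta_pos": [1.2, 3.6, 0], "turn": 4.3, "grip": 0}, {"delta_pos": [1.2, 3.6, 0], "turn": 4.3, "grip": 0}, {"delta_pos": [1.2, 3.6, 0], "turn": 4.3, "grip": 0}, {"delta_pos": [1.2, 3.6, 0], "turn": 4.3, "grip": 0}, {"delta_pos": [1.2, 3.6, 0], "turn": 4.3, "grip": 0}, {"delta_pos": [1.2, 3.6, 0], "turn": 4.3, "grip": 0}, {"delta_pos": [1.2, 3.6, 0], "turn": 4.3, "grip": 0}, {"delta_pos": [1.2, 3.6, 0], "turn": 4.3, "grip": 0}]}}

```text
clock: 2.15
position: [0.4291, 0.0737, 0.2386]
ee_rot: [180.0, 0.0, 102.5]
force: [1.3, -1.1, 0.4]
grip_width: 0.998
```

```bash
python3 - <<'E'
from h import *
im=grab('wrist','w1'); s=telemetry.sense(); print(s['clock'],s['position'],s['ee_rot'],s['force'],-im['world_to_cam'][:3,:3].T@im['world_to_cam'][:3,3])
t=load('top0')
def px(X,Y,ox,oy): return ox+(X+.5)/4-.5, oy+(Y+.5)/4-.5
print(onz(t,*px(205,549,180,80),.132),onz(t,*px(368,511,180,80),.132))
yaw=np.radians(12.2);h=np.array([.5887,.0697,.0755])
R=np.array([[np.cos(yaw),-np.sin(yaw),0],[np.sin(yaw),np.cos(yaw),0],[0,0,1]])
for th in (0,.03):
  for y in(-.02,.03,.08):
    c,sn=np.cos(th),np.sin(th);p=np.array([-.148*c+.053*sn,y,.148*sn+.053*c]);w=h+R@p;print(th,w.round(4),proj(im,w)[0].round(1))
  for x,y in((0,.145),(0,-.145),(-.16,-.145),(-.16,.145)):
    p=np.array([x*c+.008*sn,y,-x*sn+.008*c]);w=h+R@p;u=proj(t,w)[0];print(w.round(4),((u-[180,80]+.5)*4-.5).round(0),proj(im,w)[0].round(1))
E
```

```text
2.2 [0.43002476 0.07733714 0.2382269 ] [ 1.79988791e+02 -9.40459905e-02  1.02838813e+02] [-0.79316381  0.4836807  -1.30927947] [0.41413591 0.14561249 0.4044434 ]
[0.42918769 0.11885608 0.132     ] [0.4516345  0.01138356 0.132     ]
0 [0.4483 0.0189 0.1285] [265.2 238.8]
0 [0.4377 0.0677 0.1285] [265.7 196.7]
0 [0.4271 0.1166 0.1285] [266.2 150.6]
[0.5581 0.2114 0.0835] [ 74. 369.] [392.3  91.9]
[ 0.6193 -0.072   0.0835] [478. 273.] [365.1 303.5]
[ 0.463  -0.1058  0.0835] [536. 495.] [255.4 304.3]
[0.4017 0.1776 0.0835] [124. 595.] [255.4  89.5]
0.03 [0.4499 0.0192 0.1329] [266.7 240.6]
0.03 [0.4393 0.0681 0.1329] [267.3 197.9]
0.03 [0.4288 0.117  0.1329] [267.9 151.1]
[0.5583 0.2115 0.0835] [ 74. 369.] [392.5  91.9]
[ 0.6196 -0.072   0.0835] [478. 273.] [365.3 303.5]
[ 0.4633 -0.1058  0.0883] [537. 494.] [255.5 306.6]
[0.402  0.1777 0.0883] [123. 594.] [255.6  89. ]
```

View pics/w1.png

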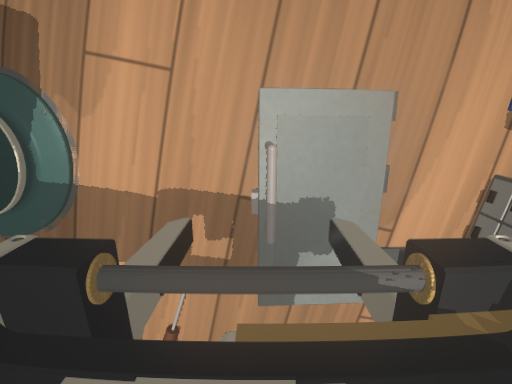

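```bash
python3 - <<'E'
from h import *
im=grab('wrist','w2'); s=telemetry.sense(); print(s['position'],s['ee_rot'],s['force'])
c=cv2.resize(im['color'][70:320,240:400],None,fx=3,fy=3,interpolation=cv2.INTER_CUBIC)[:600]; cv2.imwrite('pics/w2c.png',c)
E
```

```text
[0.42937694 0.0751686  0.23810519] [-1.79950327e+02 -4.55262122e-02  1.02630139e+02] [-0.99841903 -0.13453926 -0.15046787]
```

View pics/w2c.png

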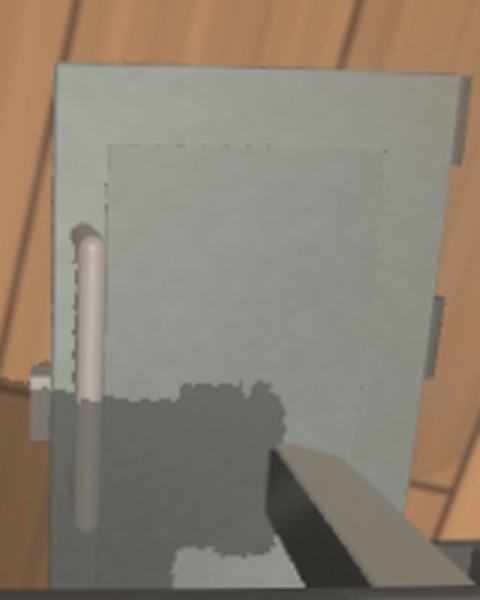

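```bash
python3 - <<'E'
from h import *
t=load('top0');w=load('w2');s=load('side0')
def px(X,Y,ox,oy,f=4): return ox+(X+.5)/f-.5, oy+(Y+.5)/f-.5
C={'hL':((205,549),(90,236),(360,408)),'hR':((368,511),(87,530),(372,285)),'FL':((125,592),(54,63),(370,476)),'BL':((75,366),(464,76),(175,468))}
for k,(a,b,c) in C.items():
    L=[(t,*px(*a,180,80)),(w,*px(*b,240,70,3)),(s,*px(*c,190,120))]
    p=tri(L);print(k,p.round(4),[ (proj(i,p)[0]-[u,v]).round(1).tolist() for i,u,v in L], 'wrist@z',onz(w,L[1][1],L[1][2],p[2]).round(4))
E
```

```text
hL [0.4304 0.1207 0.0999] [[0.1, 0.1], [-1.7, -0.2], [-0.7, -0.1]] wrist@z [0.4324 0.1209 0.0999]
hR [0.4533 0.0124 0.1289] [[-0.5, -0.5], [-2.4, 1.6], [-0.3, 0.3]] wrist@z [0.4554 0.015  0.1289]
FL [0.4033 0.1779 0.0902] [[-0.6, -0.0], [-1.8, 1.5], [-0.5, -0.0]] wrist@z [0.4049 0.1799 0.0902]
BL [0.5591 0.2125 0.0802] [[-0.5, 0.6], [-3.3, 0.6], [-1.4, -0.8]] wrist@z [0.5628 0.2141 0.0802]
```

Emit:
{"fn": "apply_moves", "kwargs": {"increments": [{"delta_pos": [0.6, -0.3, -3], "turn": 0, "grip": 0}, {"delta_pos": [0.6, -0.3, -3], "turn": 0, "grip": 0}, {"delta_pos": [0, 0, -3], "turn": 0, "grip": 0}, {"delta_pos": [0, 0, -2], "turn": 0, "grip": 0}, {"delta_pos": [0, 0, -1.6], "turn": 0, "grip": 0}, {"delta_pos": [0, 0, 0], "turn": 0, "grip": 0}, {"delta_pos": [0, 0, 0], "turn": 0, "grip": 0}]}}

```text
clock: 2.95
position: [0.4412, 0.0658, 0.1134]
ee_rot: [180.0, 0.0, 102.2]
force: [0.8, -0.0, 1.4]
grip_width: 0.999
```

```bash
python3 - <<'E'
from h import *
im=grab('wrist','w3'); s=telemetry.sense(); print(s['position'],s['ee_rot'],s['force'])
E
```

```text
[0.44144889 0.06590283 0.11384221] [1.79922311e+02 1.01302033e-02 1.02244291e+02] [-0.66232629 -0.058891   -1.03666673]
```

View pics/w3.png

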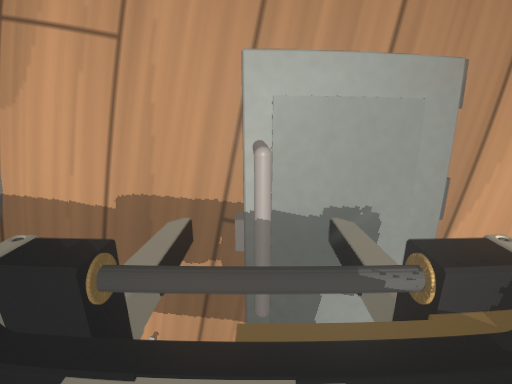

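Emit:
{"fn": "apply_moves", "kwargs": {"increments": [{"delta_pos": [0, 0, 0], "turn": 0, "grip": 200}, {"delta_pos": [0, 0, 0], "turn": 0, "grip": 200}, {"delta_pos": [0, 0, 0], "turn": 0, "grip": 200}, {"delta_pos": [0, 0, 0], "turn": 0, "grip": 200}, {"delta_pos": [0, 0, 0], "turn": 0, "grip": 200}, {"delta_pos": [0, 0, 0], "turn": 0, "grip": 255}, {"delta_pos": [0, 0, 0], "turn": 0, "grip": 255}, {"delta_pos": [0, 0, 0], "turn": 0, "grip": 255}, {"delta_pos": [0, 0, 0], "turn": 0, "grip": 255}, {"delta_pos": [0, 0, 0], "turn": 0, "grip": 255}]}}

```text
clock: 4.0
position: [0.441, 0.066, 0.1126]
ee_rot: [-180.0, 0.0, 102.3]
force: [-0.0, -0.5, -0.1]
grip_width: 0.189
```

```bash
python3 - <<'E'
from h import *
im=grab('wrist','w4'); s=telemetry.sense(); print(s['position'],s['ee_rot'],s['force'],s['grip_width'])
E
```

```text
[0.44099969 0.06597179 0.11265981] [1.79998925e+02 1.93152292e-03 1.02261046e+02] [ 0.44560052 -0.29782659  0.51767627] 0.14627950327274122
```

View pics/w4.png

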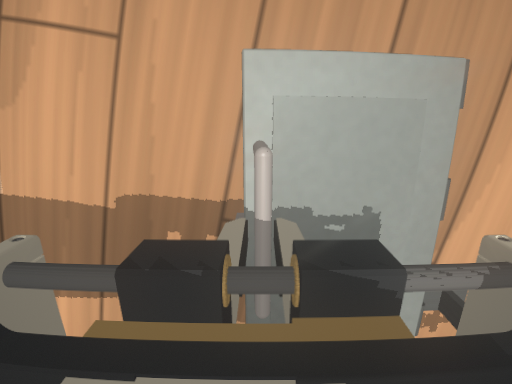

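Emit:
{"fn": "apply_moves", "kwargs": {"increments": [{"delta_pos": [0, 0, 0], "turn": 0, "grip": 255}, {"delta_pos": [0, 0, 0], "turn": 0, "grip": 255}, {"delta_pos": [0, 0, 0], "turn": 0, "grip": 255}, {"delta_pos": [0, 0, 0], "turn": 0, "grip": 255}]}}

```text
clock: 4.45
position: [0.4421, 0.0662, 0.1127]
ee_rot: [179.8, 0.0, 102.3]
force: [12.9, 2.8, -8.2]
grip_width: 0.099
```

```bash
python3 - <<'E'
from h import *
s=telemetry.sense(); print(s['position'],s['ee_rot'],s['force'],s['grip_width'])
a0=np.degrees(np.arctan2(53,148)); r=np.hypot(.148,.053)
th0=1.5
prev=None
def P(th): a=np.radians(a0+th); return np.array([-r*np.cos(a),r*np.sin(a)])
yaw=np.radians(12.2)
acc=np.zeros(3);
for th in list(range(5,111,5)):
    d=(P(th)-P(th0))*100; w=np.array([d[0]*np.cos(yaw),d[0]*np.sin(yaw),d[1]])
    row=np.round(w-acc,1); 
    acc=acc+row; print(th,row, acc.round(2))
E
```

```text
[0.44211883 0.06622476 0.11269914] [1.79824219e+02 6.44462466e-04 1.02260686e+02] [12.90250823  2.81533828 -8.15455141] 0.0990618605960071
5 [0.4 0.1 0.9] [0.4 0.1 0.9]
10 [0.6 0.1 1.2] [1.  0.2 2.1]
15 [0.7 0.2 1.2] [1.7 0.4 3.3]
20 [0.8 0.1 1.1] [2.5 0.5 4.4]
25 [0.9 0.2 1. ] [3.4 0.7 5.4]
30 [1.  0.2 0.9] [4.4 0.9 6.3]
35 [1.  0.3 0.8] [5.4 1.2 7.1]
40 [1.2 0.2 0.8] [6.6 1.4 7.9]
45 [1.2 0.3 0.6] [7.8 1.7 8.5]
50 [1.2 0.2 0.6] [9.  1.9 9.1]
55 [1.3 0.3 0.4] [10.3  2.2  9.5]
60 [1.3 0.3 0.3] [11.6  2.5  9.8]
65 [1.3 0.3 0.2] [12.9  2.8 10. ]
70 [1.3 0.3 0. ] [14.2  3.1 10. ]
75 [ 1.4  0.3 -0. ] [15.6  3.4 10. ]
80 [ 1.3  0.3 -0.2] [16.9  3.7  9.8]
85 [ 1.3  0.2 -0.3] [18.2  3.9  9.5]
90 [ 1.3  0.3 -0.4] [19.5  4.2  9.1]
95 [ 1.2  0.3 -0.5] [20.7  4.5  8.6]
100 [ 1.2  0.2 -0.6] [21.9  4.7  8. ]
105 [ 1.2  0.3 -0.8] [23.1  5.   7.2]
110 [ 1.   0.2 -0.8] [24.1  5.2  6.4]
```

Emit:
{"fn": "apply_moves", "kwargs": {"increments": [{"delta_pos": [0.1, 0, 0], "turn": 0, "grip": 255}, {"delta_pos": [0.2, 0, 0.5], "turn": 0, "grip": 255}, {"delta_pos": [0.2, 0.1, 0.5], "turn": 0, "grip": 255}, {"delta_pos": [0.3, 0, 0.6], "turn": 0, "grip": 255}, {"delta_pos": [0.3, 0.1, 0.6], "turn": 0, "grip": 255}, {"delta_pos": [0, 0, 0], "turn": 0, "grip": 255}]}}

```text
clock: 5.05
position: [0.4528, 0.0684, 0.1348]
ee_rot: [179.9, -0.0, 102.3]
force: [8.9, 4.4, -5.3]
grip_width: 0.097
```

Emit:
{"fn": "apply_moves", "kwargs": {"increments": [{"delta_pos": [0.4, 0.1, 0.6], "turn": 0, "grip": 255}, {"delta_pos": [0.4, 0.1, 0.6], "turn": 0, "grip": 255}, {"delta_pos": [0.4, 0.1, 0.6], "turn": 0, "grip": 255}, {"delta_pos": [0.4, 0.1, 0.5], "turn": 0, "grip": 255}, {"delta_pos": [0.5, 0.1, 0.5], "turn": 0, "grip": 255}, {"delta_pos": [0.4, 0.1, 0.5], "turn": 0, "grip": 255}, {"delta_pos": [0.5, 0.1, 0.5], "turn": 0, "grip": 255}, {"delta_pos": [0.5, 0.1, 0.4], "turn": 0, "grip": 255}, {"delta_pos": [0, 0, 0], "turn": 0, "grip": 255}]}}

```text
clock: 5.95
position: [0.4878, 0.0761, 0.1775]
ee_rot: [179.9, 0.0, 102.3]
force: [3.5, -1.6, -3.0]
grip_width: 0.097
```

Emit:
{"fn": "apply_moves", "kwargs": {"increments": [{"delta_pos": [0.5, 0.1, 0.4], "turn": 0, "grip": 255}, {"delta_pos": [0.5, 0.1, 0.4], "turn": 0, "grip": 255}, {"delta_pos": [0.6, 0.1, 0.4], "turn": 0, "grip": 255}, {"delta_pos": [0.6, 0.1, 0.4], "turn": 0, "grip": 255}, {"delta_pos": [0.6, 0.1, 0.3], "turn": 0, "grip": 255}, {"delta_pos": [0.6, 0.2, 0.3], "turn": 0, "grip": 255}, {"delta_pos": [0.6, 0.1, 0.3], "turn": 0, "grip": 255}, {"delta_pos": [0.6, 0.1, 0.3], "turn": 0, "grip": 255}, {"delta_pos": [0, 0, 0], "turn": 0, "grip": 255}]}}

```text
clock: 6.85
position: [0.5339, 0.0858, 0.2053]
ee_rot: [179.9, -0.1, 102.3]
force: [1.3, 5.7, 0.6]
grip_width: 0.098
```

Emit:
{"fn": "apply_moves", "kwargs": {"increments": [{"delta_pos": [0.6, 0.2, 0.2], "turn": 0, "grip": 255}, {"delta_pos": [0.7, 0.1, 0.2], "turn": 0, "grip": 255}, {"delta_pos": [0.6, 0.2, 0.2], "turn": 0, "grip": 255}, {"delta_pos": [0.7, 0.1, 0.1], "turn": 0, "grip": 255}, {"delta_pos": [0, 0, 0], "turn": 0, "grip": 255}]}}

```text
clock: 7.35
position: [0.5598, 0.0913, 0.2128]
ee_rot: [179.9, -0.0, 102.3]
force: [-0.2, 2.8, 4.1]
grip_width: 0.099
```

Emit:
{"fn": "apply_moves", "kwargs": {"increments": [{"delta_pos": [0.6, 0.2, 0.1], "turn": 0, "grip": 255}, {"delta_pos": [0.7, 0.1, 0.1], "turn": 0, "grip": 255}, {"delta_pos": [0.6, 0.2, 0], "turn": 0, "grip": 255}, {"delta_pos": [0.7, 0.1, 0], "turn": 0, "grip": 255}, {"delta_pos": [0.7, 0.2, 0], "turn": 0, "grip": 255}, {"delta_pos": [0.7, 0.1, 0], "turn": 0, "grip": 255}, {"delta_pos": [0.6, 0.2, -0.1], "turn": 0, "grip": 255}, {"delta_pos": [0.7, 0.1, -0.1], "turn": 0, "grip": 255}, {"delta_pos": [0, 0, 0], "turn": 0, "grip": 255}]}}

```text
clock: 8.25
position: [0.613, 0.1027, 0.212]
ee_rot: [179.9, 0.1, 102.2]
force: [3.4, -4.2, 1.8]
grip_width: 0.096
```

```bash
python3 - <<'E'
from h import *
s=telemetry.sense(); print(s['position'],s['force'])
t=grab('top','top1');a=cv2.resize(t['color'][60:210,200:320],None,fx=4,fy=4,interpolation=cv2.INTER_CUBIC);cv2.imwrite('pics/t3.png',a)
t=grab('side','side1');a=cv2.resize(t['color'][120:270,190:330],None,fx=4,fy=4,interpolation=cv2.INTER_CUBIC);cv2.imwrite('pics/s3.png',a)
E
```

```text
[0.61304456 0.10273471 0.21198575] [ 3.4211421  -4.20478873  1.84460658]
```

View pics/t3.png

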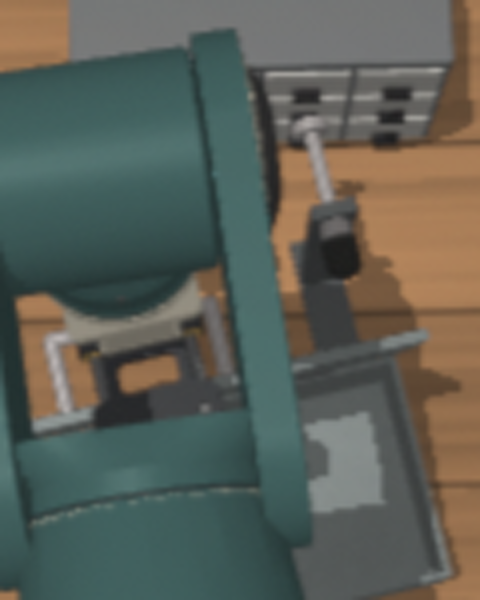

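View pics/s3.png

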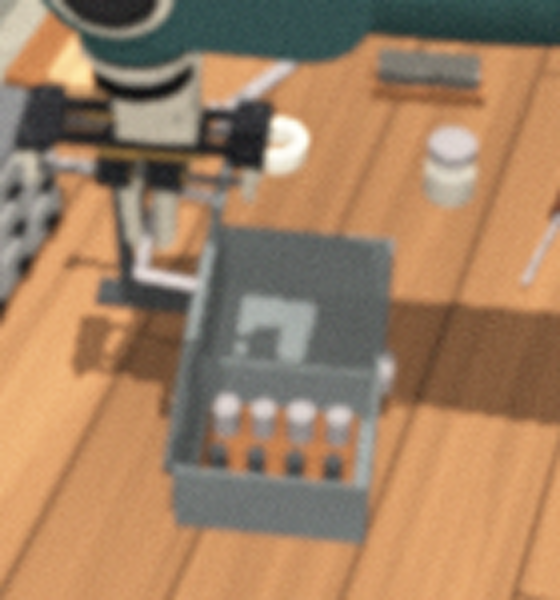

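Emit:
{"fn": "apply_moves", "kwargs": {"increments": [{"delta_pos": [0.6, 0.2, -0.2], "turn": 0, "grip": 255}, {"delta_pos": [0.7, 0.1, -0.2], "turn": 0, "grip": 255}, {"delta_pos": [0.6, 0.1, -0.2], "turn": 0, "grip": 255}, {"delta_pos": [0, 0, 0], "turn": 0, "grip": 255}]}}

```text
clock: 8.75
position: [0.6319, 0.1068, 0.2063]
ee_rot: [179.9, 0.0, 102.2]
force: [4.3, -3.5, 4.2]
grip_width: 0.097
```

```bash
python3 - <<'E'
from h import *
t=load('top1')
p=onz(t,200+345/4,60+275/4,.15); print(p)
yaw=np.radians(12.2); d=p[:2]-np.array([.590,.070]); X=d@[np.cos(yaw),np.sin(yaw)];print(X,d@[-np.sin(yaw),np.cos(yaw)])
for th in np.arange(1.6,2,.05): print(round(th,2), .085*np.tan(th-np.pi/2)+.008/np.cos(th-np.pi/2))
E
```

```text
[ 0.65789657 -0.03247218  0.15      ]
0.04470827639295348 -0.11450616973355193
1.6 0.010486430777798674
1.65 0.014771584044241648
1.7 0.01911107645987
1.75 0.023527688381887867
1.8 0.028045637924161593
1.85 0.03269112828752652
1.9 0.03749298308753575
1.95 0.04248340377676663
```

Emit:
{"fn": "apply_moves", "kwargs": {"increments": [{"delta_pos": [0.4, 0.1, -0.1], "turn": 0, "grip": 255}, {"delta_pos": [0.4, 0.1, -0.2], "turn": 0, "grip": 255}, {"delta_pos": [0.4, 0.1, -0.1], "turn": 0, "grip": 255}, {"delta_pos": [0, 0, 0], "turn": 0, "grip": 255}]}}

```text
clock: 9.15
position: [0.6435, 0.1093, 0.2018]
ee_rot: [180.0, 0.1, 102.2]
force: [4.1, -5.8, 1.4]
grip_width: 0.098
```

Emit:
{"fn": "apply_moves", "kwargs": {"increments": [{"delta_pos": [0.3, 0.1, -0.1], "turn": 0, "grip": 255}, {"delta_pos": [0.3, 0, -0.2], "turn": 0, "grip": 255}, {"delta_pos": [0.3, 0.1, -0.1], "turn": 0, "grip": 255}, {"delta_pos": [0, 0, 0], "turn": 0, "grip": 255}]}}

```text
clock: 9.55
position: [0.6523, 0.1113, 0.1977]
ee_rot: [180.0, 0.1, 102.2]
force: [3.1, -7.3, -0.5]
grip_width: 0.096
```

Emit:
{"fn": "apply_moves", "kwargs": {"increments": [{"delta_pos": [0.3, 0, -0.1], "turn": 0, "grip": 255}, {"delta_pos": [0.3, 0, -0.2], "turn": 0, "grip": 255}, {"delta_pos": [0.3, 0.1, -0.2], "turn": 0, "grip": 255}, {"delta_pos": [0, 0, 0], "turn": 0, "grip": 255}]}}

```text
clock: 9.95
position: [0.6615, 0.1131, 0.1924]
ee_rot: [180.0, 0.0, 102.3]
force: [2.7, -1.0, 0.2]
grip_width: 0.1
```

Emit:
{"fn": "apply_moves", "kwargs": {"increments": [{"delta_pos": [0.3, 0, -0.1], "turn": 0, "grip": 255}, {"delta_pos": [0.2, 0.1, -0.2], "turn": 0, "grip": 255}, {"delta_pos": [0, 0, 0], "turn": 0, "grip": 255}]}}

```text
clock: 10.25
position: [0.6663, 0.1141, 0.1894]
ee_rot: [180.0, 0.0, 102.3]
force: [1.9, -0.2, -0.8]
grip_width: 0.098
```

Emit:
{"fn": "apply_moves", "kwargs": {"increments": [{"delta_pos": [0.2, 0, -0.1], "turn": 0, "grip": 255}, {"delta_pos": [0.2, 0.1, -0.1], "turn": 0, "grip": 255}, {"delta_pos": [0, 0, 0], "turn": 0, "grip": 255}]}}

```text
clock: 10.55
position: [0.67, 0.1148, 0.187]
ee_rot: [-179.9, 0.0, 102.3]
force: [-1.2, -0.9, -3.8]
grip_width: 0.098
```

Emit:
{"fn": "apply_moves", "kwargs": {"increments": [{"delta_pos": [0.2, 0, -0.2], "turn": 0, "grip": 255}, {"delta_pos": [0.2, 0.1, -0.1], "turn": 0, "grip": 255}, {"delta_pos": [0, 0, 0], "turn": 0, "grip": 255}]}}

```text
clock: 10.85
position: [0.6742, 0.1158, 0.1842]
ee_rot: [-180.0, 0.0, 102.3]
force: [-0.9, -2.3, -2.3]
grip_width: 0.097
```

Emit:
{"fn": "apply_moves", "kwargs": {"increments": [{"delta_pos": [0.2, 0, -0.1], "turn": 0, "grip": 255}, {"delta_pos": [0.1, 0, -0.1], "turn": 0, "grip": 255}, {"delta_pos": [0, 0, 0], "turn": 0, "grip": 255}]}}

```text
clock: 11.15
position: [0.6769, 0.1163, 0.1823]
ee_rot: [-180.0, -0.0, 102.3]
force: [-3.0, 1.9, -2.3]
grip_width: 0.1
```

```bash
python3 - <<'E'
from h import *
s=telemetry.sense(); print(s['position'],s['force'])
t=grab('top','top2');a=cv2.resize(t['color'][80:200,230:320],None,fx=5,fy=5,interpolation=cv2.INTER_CUBIC);cv2.imwrite('pics/t4.png',a)
s=grab('side','side2');a=cv2.resize(s['color'][130:230,200:290],None,fx=6,fy=6,interpolation=cv2.INTER_CUBIC);cv2.imwrite('pics/s4.png',a)
E
```

```text
[0.67692194 0.11630913 0.18225796] [-2.9584473   1.88954359 -2.28342902]
```

View pics/t4.png

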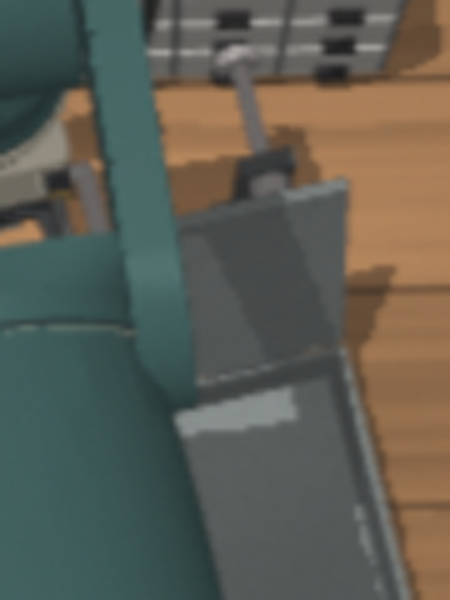

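View pics/s4.png

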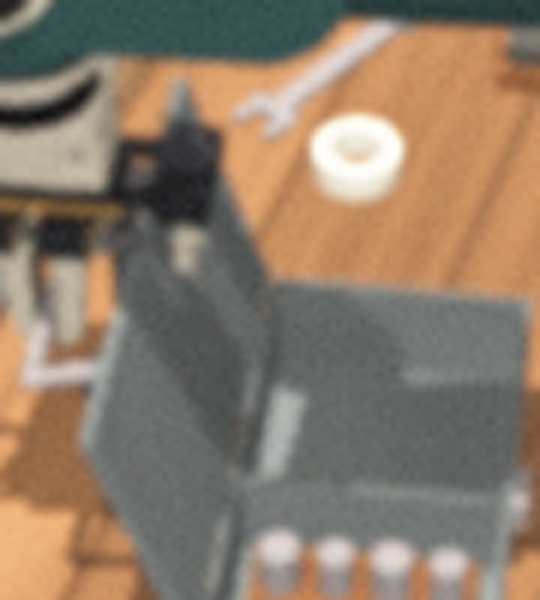

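Emit:
{"fn": "apply_moves", "kwargs": {"increments": [{"delta_pos": [0.2, 0, -0.1], "turn": 0, "grip": 255}, {"delta_pos": [0.1, 0.1, -0.1], "turn": 0, "grip": 255}, {"delta_pos": [0, 0, 0], "turn": 0, "grip": 255}]}}

```text
clock: 11.55
position: [0.6798, 0.1169, 0.1802]
ee_rot: [-179.9, 0.0, 102.3]
force: [-4.4, 0.2, -4.4]
grip_width: 0.095
```

Emit:
{"fn": "apply_moves", "kwargs": {"increments": [{"delta_pos": [0.2, 0, -0.1], "turn": 0, "grip": 255}, {"delta_pos": [0, 0, 0], "turn": 0, "grip": 255}]}}

```text
clock: 11.75
position: [0.6815, 0.1172, 0.1789]
ee_rot: [-179.9, -0.0, 102.3]
force: [-5.5, 3.0, -6.1]
grip_width: 0.096
```

Emit:
{"fn": "apply_moves", "kwargs": {"increments": [{"delta_pos": [0.1, 0, -0.15], "turn": 0, "grip": 255}, {"delta_pos": [0, 0, 0], "turn": 0, "grip": 255}]}}

```text
clock: 11.95
position: [0.6828, 0.1175, 0.1778]
ee_rot: [-180.0, -0.1, 102.3]
force: [-4.7, 4.2, -3.6]
grip_width: 0.094
```

Emit:
{"fn": "apply_moves", "kwargs": {"increments": [{"delta_pos": [0.1, 0, -0.1], "turn": 0, "grip": 255}, {"delta_pos": [0, 0, 0], "turn": 0, "grip": 255}]}}

```text
clock: 12.15
position: [0.6837, 0.1177, 0.177]
ee_rot: [-180.0, -0.1, 102.3]
force: [-5.5, 5.5, -3.2]
grip_width: 0.097
```

Emit:
{"fn": "apply_moves", "kwargs": {"increments": [{"delta_pos": [0.1, 0.05, -0.1], "turn": 0, "grip": 255}, {"delta_pos": [0, 0, 0], "turn": 0, "grip": 255}]}}

```text
clock: 12.35
position: [0.6848, 0.1179, 0.1762]
ee_rot: [-180.0, -0.0, 102.3]
force: [-5.3, 3.4, -0.9]
grip_width: 0.096
```

Emit:
{"fn": "apply_moves", "kwargs": {"increments": [{"delta_pos": [0.1, 0.03, -0.1], "turn": 0, "grip": 255}, {"delta_pos": [0, 0, 0], "turn": 0, "grip": 255}]}}

```text
clock: 12.55
position: [0.6856, 0.1181, 0.1754]
ee_rot: [-180.0, -0.0, 102.3]
force: [-7.9, 2.4, 1.1]
grip_width: 0.093
```

Emit:
{"fn": "apply_moves", "kwargs": {"increments": [{"delta_pos": [0.06, 0.02, -0.05], "turn": 0, "grip": 255}, {"delta_pos": [0, 0, 0], "turn": 0, "grip": 255}, {"delta_pos": [0, 0, 0], "turn": 0, "grip": 255}]}}

```text
clock: 12.85
position: [0.6861, 0.1182, 0.175]
ee_rot: [-179.9, -0.0, 102.3]
force: [-10.9, 0.8, 1.5]
grip_width: 0.095
```

Emit:
{"fn": "apply_moves", "kwargs": {"increments": [{"delta_pos": [0, 0, 0], "turn": 0, "grip": 255}, {"delta_pos": [0, 0, 0], "turn": 0, "grip": 255}, {"delta_pos": [0, 0, 0], "turn": 0, "grip": 255}, {"delta_pos": [0, 0, 0], "turn": 0, "grip": 255}]}}

```text
clock: 13.25
position: [0.6861, 0.1182, 0.1751]
ee_rot: [-180.0, -0.0, 102.3]
force: [-9.9, 0.9, 2.4]
grip_width: 0.097
```

Emit:
{"fn": "apply_moves", "kwargs": {"increments": [{"delta_pos": [0, 0, 0], "turn": 0, "grip": 255}, {"delta_pos": [0, 0, 0], "turn": 0, "grip": 255}, {"delta_pos": [0, 0, 0], "turn": 0, "grip": 255}, {"delta_pos": [0, 0, 0], "turn": 0, "grip": 255}]}}

```text
clock: 13.65
position: [0.6861, 0.1182, 0.1751]
ee_rot: [-180.0, -0.0, 102.3]
force: [-10.0, 1.0, 2.3]
grip_width: 0.098
```

Emit:
{"fn": "apply_moves", "kwargs": {"increments": [{"delta_pos": [0, 0, 0], "turn": 0, "grip": 215}, {"delta_pos": [0, 0, 0], "turn": 0, "grip": 205}, {"delta_pos": [0, 0, 0], "turn": 0, "grip": 200}, {"delta_pos": [0, 0, 0], "turn": 0, "grip": 200}, {"delta_pos": [0, 0, 0], "turn": 0, "grip": 200}]}}

```text
clock: 14.15
position: [0.6867, 0.1179, 0.1747]
ee_rot: [180.0, 0.0, 102.3]
force: [-0.3, 1.0, -1.0]
grip_width: 0.211
```

Emit:
{"fn": "apply_moves", "kwargs": {"increments": [{"delta_pos": [0, 0, 0.5], "turn": 0, "grip": 200}, {"delta_pos": [0, 0, 0.8], "turn": 0, "grip": 200}, {"delta_pos": [0, 0, 1], "turn": 0, "grip": 200}, {"delta_pos": [0, 0, 1.5], "turn": 0, "grip": 200}]}}

```text
clock: 14.55
position: [0.6865, 0.118, 0.2134]
ee_rot: [-180.0, -0.0, 102.3]
force: [0.6, -0.6, -0.5]
grip_width: 0.215
```

Emit:
{"fn": "apply_moves", "kwargs": {"increments": [{"delta_pos": [0, 0, 3], "turn": 0, "grip": 200}, {"delta_pos": [0, 0, 3], "turn": 0, "grip": 200}, {"delta_pos": [0, 0, 3], "turn": 0, "grip": 200}, {"delta_pos": [0, 0, 3], "turn": 0, "grip": 200}, {"delta_pos": [0, 0, 0], "turn": 0, "grip": 200}]}}

```text
clock: 15.05
position: [0.6871, 0.1181, 0.3391]
ee_rot: [179.6, 0.0, 102.3]
force: [-0.4, -0.5, -0.4]
grip_width: 0.214
```

```bash
python3 - <<'E'
from h import *
s=telemetry.sense(); print(s['position'],s['force'],s['joint_positions'])
t=grab('top','top3');a=cv2.resize(t['color'][80:200,230:320],None,fx=5,fy=5,interpolation=cv2.INTER_CUBIC);cv2.imwrite('pics/t5.png',a)
s=grab('side','side3');a=cv2.resize(s['color'][130:230,200:290],None,fx=6,fy=6,interpolation=cv2.INTER_CUBIC);cv2.imwrite('pics/s5.png',a)
E
```

```text
[0.68709054 0.11806394 0.33910498] [-0.43844518 -0.53404201 -0.35766071] [ 7.65282679e+00  8.86829581e+00  6.91038416e+01  2.39000888e-03
  1.01614868e+02 -4.60795385e+00]
```

View pics/t5.png

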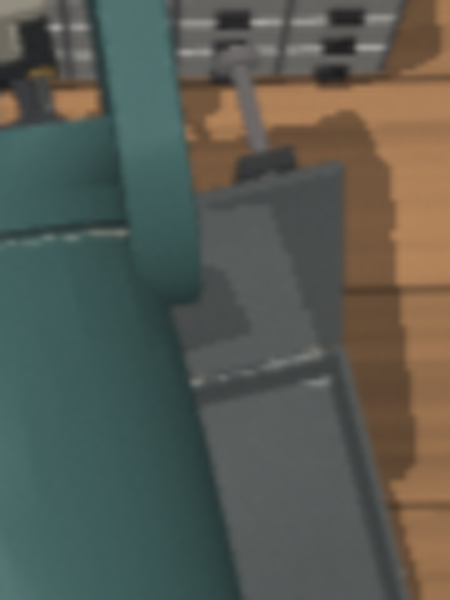

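View pics/s5.png

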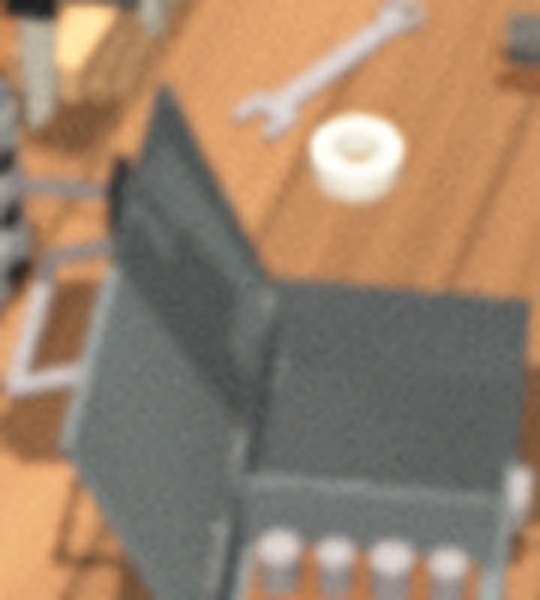

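Emit:
{"fn": "apply_moves", "kwargs": {"increments": [{"delta_pos": [-1.2, -3.5, 0], "turn": -6, "grip": 200}, {"delta_pos": [-1.2, -3.5, 0], "turn": -6, "grip": 200}, {"delta_pos": [-1.2, -3.5, 0], "turn": -6, "grip": 200}, {"delta_pos": [-1.2, -3.5, 0], "turn": -6, "grip": 200}, {"delta_pos": [-1.2, -3.5, 0], "turn": -6, "grip": 0}, {"delta_pos": [-1.2, -3.5, 0], "turn": -6, "grip": 0}, {"delta_pos": [-1.2, -3.5, 0], "turn": -6, "grip": 0}, {"delta_pos": [-1.2, -3.5, 0], "turn": -6, "grip": 0}, {"delta_pos": [-1.2, -3.5, 0], "turn": -6, "grip": 0}, {"delta_pos": [-1.2, -3.5, 0], "turn": -6, "grip": 0}]}}

```text
clock: 16.15
position: [0.5656, -0.2332, 0.3318]
ee_rot: [-179.9, 0.0, 42.0]
force: [1.6, -0.0, 0.9]
grip_width: 0.682
```

Emit:
{"fn": "apply_moves", "kwargs": {"increments": [{"delta_pos": [-1.1, -3.5, -2.2], "turn": -6, "grip": 0}, {"delta_pos": [-1.1, -3.5, -2.2], "turn": -6, "grip": 0}, {"delta_pos": [-1.1, -3.5, -2.2], "turn": -6, "grip": 0}, {"delta_pos": [-1.1, -3.5, -2.2], "turn": -6, "grip": 0}, {"delta_pos": [-1.1, -3.5, -2.2], "turn": -6, "grip": 0}, {"delta_pos": [0, 0, 0], "turn": 0, "grip": 0}, {"delta_pos": [0, 0, 0], "turn": 0, "grip": 0}, {"delta_pos": [0, 0, 0], "turn": 0, "grip": 0}]}}

```text
clock: 16.95
position: [0.512, -0.4064, 0.2232]
ee_rot: [180.0, -0.0, 12.3]
force: [-0.2, 0.1, -0.4]
grip_width: 1.003
```

```bash
python3 - <<'E'
from h import *
im=grab('wrist','w5'); s=telemetry.sense(); print(s['position'],s['ee_rot'],s['force'])
print(proj(im,[.5126,-.4081,.038]))
t=grab('top','top4');cv2.imwrite('pics/t6.png',cv2.resize(t['color'][80:240,180:330],None,fx=4,fy=4,interpolation=cv2.INTER_CUBIC)[:600])
E
```

```text
[ 0.5121599  -0.40622417  0.2235383 ] [ 1.79955786e+02 -4.40925925e-02  1.23640974e+01] [ 0.45206572  0.31997478 -0.03242587]
[[262.33298735 175.91870419]]
```

View pics/w5.png

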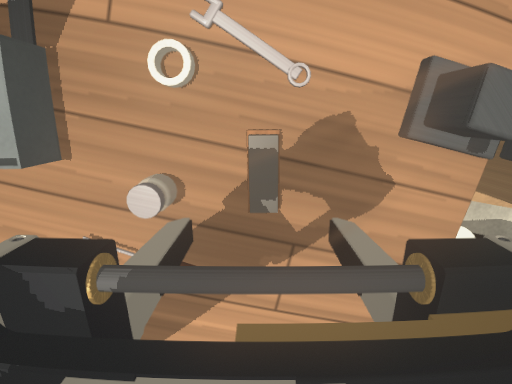

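View pics/t6.png

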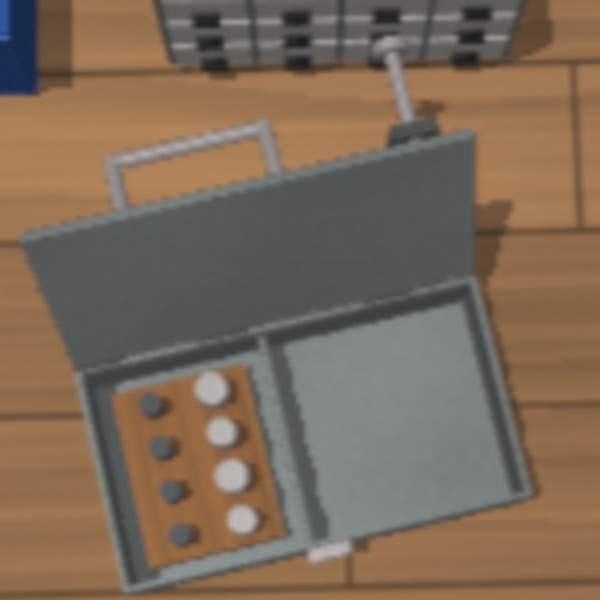

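Emit:
{"fn": "apply_moves", "kwargs": {"increments": [{"delta_pos": [0, -0.2, -3], "turn": 0.3, "grip": 0}, {"delta_pos": [0, 0, -4], "turn": 0, "grip": 0}, {"delta_pos": [0, 0, -4], "turn": 0, "grip": 0}, {"delta_pos": [0, 0, -4], "turn": 0, "grip": 0}, {"delta_pos": [0, 0, -3], "turn": 0, "grip": 0}, {"delta_pos": [0, 0, -2], "turn": 0, "grip": 0}, {"delta_pos": [0, 0, -1], "turn": 0, "grip": 0}, {"delta_pos": [0, 0, -0.5], "turn": 0, "grip": 0}, {"delta_pos": [0, 0, 0], "turn": 0, "grip": 0}]}}

```text
clock: 17.95
position: [0.512, -0.4089, 0.0082]
ee_rot: [180.0, -0.0, 12.6]
force: [0.5, -0.4, -0.3]
grip_width: 1.0
```

Emit:
{"fn": "apply_moves", "kwargs": {"increments": [{"delta_pos": [0, 0, 0], "turn": 0, "grip": 105}, {"delta_pos": [0, 0, 0], "turn": 0, "grip": 105}, {"delta_pos": [0, 0, 0], "turn": 0, "grip": 110}, {"delta_pos": [0, 0, 0], "turn": 0, "grip": 120}, {"delta_pos": [0, 0, 0], "turn": 0, "grip": 130}, {"delta_pos": [0, 0, 0], "turn": 0, "grip": 150}, {"delta_pos": [0, 0, 0], "turn": 0, "grip": 200}, {"delta_pos": [0, 0, 0], "turn": 0, "grip": 255}, {"delta_pos": [0, 0, 0], "turn": 0, "grip": 255}, {"delta_pos": [0, 0, 0], "turn": 0, "grip": 255}]}}

```text
clock: 18.95
position: [0.5116, -0.4091, 0.0077]
ee_rot: [180.0, -0.0, 12.6]
force: [-0.0, -1.7, 0.1]
grip_width: 0.491
```

Emit:
{"fn": "apply_moves", "kwargs": {"increments": [{"delta_pos": [0, 0, 0.5], "turn": 0, "grip": 255}, {"delta_pos": [0, 0, 1], "turn": 0, "grip": 255}, {"delta_pos": [0, 0, 2], "turn": 0, "grip": 255}, {"delta_pos": [0, 0, 3], "turn": 0, "grip": 255}, {"delta_pos": [0, 0, 3], "turn": 0, "grip": 255}, {"delta_pos": [0, 0, 3], "turn": 0, "grip": 255}, {"delta_pos": [0, 0.5, 2], "turn": 0, "grip": 255}, {"delta_pos": [0, 1, 0.5], "turn": 0, "grip": 255}]}}

```text
clock: 19.75
position: [0.5121, -0.3944, 0.1609]
ee_rot: [179.8, -0.1, 12.5]
force: [-0.0, 0.2, -5.1]
grip_width: 0.49
```

Emit:
{"fn": "apply_moves", "kwargs": {"increments": [{"delta_pos": [0.1, 2, 0], "turn": 0, "grip": 255}, {"delta_pos": [0.1, 3, 0], "turn": 0, "grip": 255}, {"delta_pos": [0.1, 4, 0], "turn": 0, "grip": 255}, {"delta_pos": [0.1, 4, 0], "turn": 0, "grip": 255}, {"delta_pos": [0.1, 4, 0], "turn": 0, "grip": 255}, {"delta_pos": [0.1, 4, 0], "turn": 0, "grip": 255}, {"delta_pos": [0.1, 4, 0], "turn": 0, "grip": 255}, {"delta_pos": [0.1, 4, 0], "turn": 0, "grip": 255}, {"delta_pos": [0.1, 4, 0], "turn": 0, "grip": 255}]}}

```text
clock: 20.65
position: [0.5192, -0.0612, 0.1559]
ee_rot: [-179.9, 0.1, 12.6]
force: [0.7, -0.2, -3.7]
grip_width: 0.491
```

Emit:
{"fn": "apply_moves", "kwargs": {"increments": [{"delta_pos": [0, 2.5, 0], "turn": 0, "grip": 255}, {"delta_pos": [0, 1.5, 0], "turn": -0.4, "grip": 255}, {"delta_pos": [0, 1.2, 0], "turn": 0, "grip": 255}, {"delta_pos": [0, 0, 0], "turn": 0, "grip": 255}, {"delta_pos": [0, 0, 0], "turn": 0, "grip": 255}, {"delta_pos": [0, 0, 0], "turn": 0, "grip": 255}]}}

```text
clock: 21.25
position: [0.5204, -0.0125, 0.1573]
ee_rot: [180.0, 0.0, 12.1]
force: [0.0, -0.1, -4.1]
grip_width: 0.491
```

```bash
python3 - <<'E'
from h import *
im=grab('wrist','w6'); s=telemetry.sense(); print(s['position'],s['ee_rot'],s['force'],s['grip_width'])
t=load('top4')
def px(X,Y,ox,oy,f=4): return ox+(X+.5)/f-.5, oy+(Y+.5)/f-.5
# outer rim corners z=.075 in t6
for q in [(476,281),(534,493),(128,590),(78,371)]: print(onz(t,*px(*q,180,80),.075))
yaw=np.radians(12.2);R=np.array([[np.cos(yaw),-np.sin(yaw)],[np.sin(yaw),np.cos(yaw)]])
for x,y in [(.08,-.145),(-.08,-.145),(-.08,.145),(.08,.145)]:
    w=np.r_[[.5118,.0531]+R@[x,y],.075];print(w.round(4),proj(im,w)[0].round(0))
side=grab('side','side5')
E
```

```text
[ 0.52047272 -0.01262338  0.15740575] [1.79998943e+02 2.04771703e-02 1.21128394e+01] [ 0.03832158  0.14448527 -4.62571648] 0.49155703349851043
[ 0.61565743 -0.07113031  0.075     ]
[ 0.46525629 -0.10581827  0.075     ]
[0.40489011 0.17588062 0.075     ]
[0.55806012 0.20962205 0.075     ]
[ 0.6206 -0.0717  0.075 ] [349. 107.]
[ 0.4642 -0.1055  0.075 ] [336. 265.]
[0.403  0.1779 0.075 ] [ 69. 263.]
[0.5594 0.2117 0.075 ] [ 38. 111.]
```

View pics/w6.png

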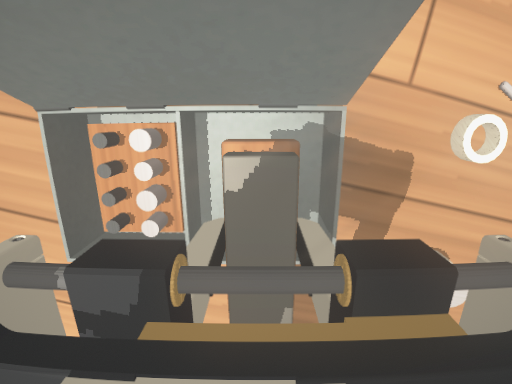

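View pics/side5.png

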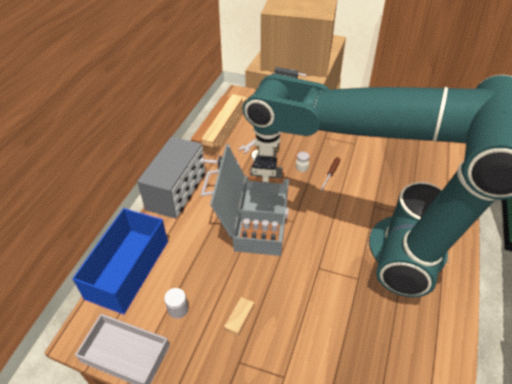

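Emit:
{"fn": "apply_moves", "kwargs": {"increments": [{"delta_pos": [0, 0, -1], "turn": 0, "grip": 255}, {"delta_pos": [0, 0, -2], "turn": 0, "grip": 255}, {"delta_pos": [0, 0, -2], "turn": 0, "grip": 255}, {"delta_pos": [0, 0, -2], "turn": 0, "grip": 255}, {"delta_pos": [0, 0, -2], "turn": 0, "grip": 255}, {"delta_pos": [0, 0, -2], "turn": 0, "grip": 255}, {"delta_pos": [0, 0, -1.5], "turn": 0, "grip": 255}, {"delta_pos": [0, 0, -0.8], "turn": 0, "grip": 255}, {"delta_pos": [0, 0, -0.5], "turn": 0, "grip": 255}, {"delta_pos": [0, 0, 0], "turn": 0, "grip": 255}]}}

```text
clock: 22.35
position: [0.5206, -0.0121, 0.0194]
ee_rot: [-180.0, 0.0, 12.2]
force: [-1.2, 0.4, -4.3]
grip_width: 0.493
```

Emit:
{"fn": "apply_moves", "kwargs": {"increments": [{"delta_pos": [0, 0, -0.3], "turn": 0, "grip": 255}, {"delta_pos": [0, 0, -0.2], "turn": 0, "grip": 255}, {"delta_pos": [0, 0, 0], "turn": 0, "grip": 255}]}}

```text
clock: 22.65
position: [0.5206, -0.012, 0.0147]
ee_rot: [180.0, -0.0, 12.2]
force: [0.0, 0.1, -4.9]
grip_width: 0.489
```

Emit:
{"fn": "apply_moves", "kwargs": {"increments": [{"delta_pos": [0, 0, -0.15], "turn": 0, "grip": 255}, {"delta_pos": [0, 0, 0], "turn": 0, "grip": 255}]}}

```text
clock: 22.85
position: [0.5206, -0.012, 0.0131]
ee_rot: [-180.0, 0.0, 12.2]
force: [-0.7, 0.4, -4.4]
grip_width: 0.492
```

Emit:
{"fn": "apply_moves", "kwargs": {"increments": [{"delta_pos": [0, 0, -0.12], "turn": 0, "grip": 255}, {"delta_pos": [0, 0, 0], "turn": 0, "grip": 255}]}}

```text
clock: 23.05
position: [0.5205, -0.012, 0.0118]
ee_rot: [-180.0, 0.0, 12.2]
force: [0.2, 0.9, -4.3]
grip_width: 0.488
```

Emit:
{"fn": "apply_moves", "kwargs": {"increments": [{"delta_pos": [0, 0, -0.06], "turn": 0, "grip": 255}, {"delta_pos": [0, 0, 0], "turn": 0, "grip": 255}, {"delta_pos": [0, 0, 0], "turn": 0, "grip": 255}]}}

```text
clock: 23.35
position: [0.5207, -0.012, 0.0117]
ee_rot: [-180.0, -0.0, 12.2]
force: [-3.8, 1.0, 4.0]
grip_width: 0.492
```

Emit:
{"fn": "apply_moves", "kwargs": {"increments": [{"delta_pos": [0, 0, 0], "turn": 0, "grip": 115}, {"delta_pos": [0, 0, 0], "turn": 0, "grip": 105}, {"delta_pos": [0, 0, 0], "turn": 0, "grip": 95}, {"delta_pos": [0, 0, 0], "turn": 0, "grip": 85}, {"delta_pos": [0, 0, 0], "turn": 0, "grip": 77}, {"delta_pos": [0, 0, 0], "turn": 0, "grip": 77}]}}

```text
clock: 23.95
position: [0.5206, -0.012, 0.0114]
ee_rot: [-180.0, -0.0, 12.2]
force: [-0.2, -0.3, -0.8]
grip_width: 0.695
```

Emit:
{"fn": "apply_moves", "kwargs": {"increments": [{"delta_pos": [0, 0, 0.5], "turn": 0, "grip": 77}, {"delta_pos": [0, 0, 1], "turn": 0, "grip": 77}, {"delta_pos": [0, 0, 2], "turn": 0, "grip": 77}, {"delta_pos": [0, 0, 3], "turn": 0, "grip": 77}, {"delta_pos": [0, 0, 4], "turn": 0, "grip": 77}, {"delta_pos": [0, 0, 4], "turn": 0, "grip": 77}, {"delta_pos": [0, 0, 4], "turn": 0, "grip": 77}, {"delta_pos": [0, -4, 2], "turn": 0, "grip": 77}, {"delta_pos": [0, -4, 0], "turn": 0, "grip": 77}, {"delta_pos": [0, -4, 0], "turn": 0, "grip": 77}]}}

```text
clock: 24.95
position: [0.5206, -0.1333, 0.2184]
ee_rot: [179.9, -0.1, 12.2]
force: [0.0, -0.1, -1.7]
grip_width: 0.701
```

Emit:
{"fn": "apply_moves", "kwargs": {"increments": [{"delta_pos": [0, -4, 0], "turn": 0, "grip": 77}, {"delta_pos": [0, -4, 0], "turn": 0, "grip": 77}, {"delta_pos": [0, -4, 0], "turn": 0, "grip": 77}, {"delta_pos": [0, -4, 0], "turn": 0, "grip": 77}, {"delta_pos": [0, -2, 0], "turn": 0, "grip": 77}, {"delta_pos": [0, 0, 0], "turn": 0, "grip": 77}, {"delta_pos": [0, 0, 0], "turn": 0, "grip": 77}]}}

```text
clock: 25.65
position: [0.5206, -0.3116, 0.2167]
ee_rot: [-180.0, -0.0, 12.1]
force: [-0.2, 0.8, -0.7]
grip_width: 0.7
```

```bash
python3 - <<'E'
from h import *
s=telemetry.sense(); print(s['position'],s['force'],s['grip_width'])
t=grab('top','top7');cv2.imwrite('pics/t7.png',cv2.resize(t['color'][80:240,180:330],None,fx=4,fy=4,interpolation=cv2.INTER_CUBIC)[:600])
s=grab('side','side7');cv2.imwrite('pics/s7.png',cv2.resize(s['color'][120:270,190:330],None,fx=4,fy=4,interpolation=cv2.INTER_CUBIC))
E
```

```text
[ 0.52060058 -0.31155191  0.21667564] [-0.24646342  0.75741832 -0.65672029] 0.6999315831718392
```

View pics/t7.png

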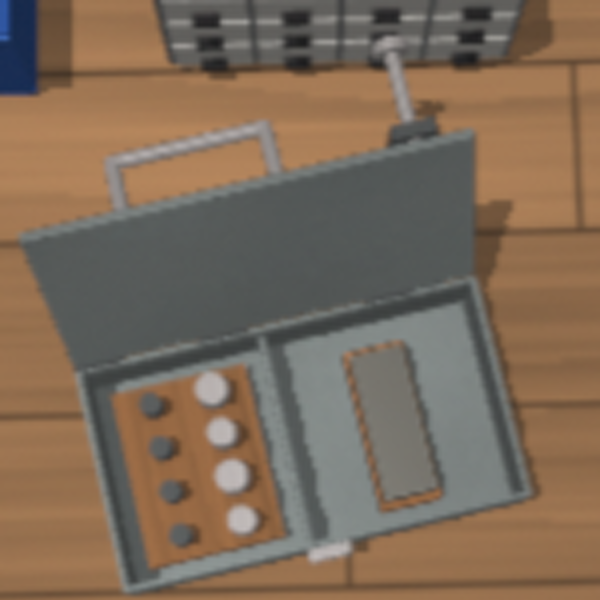

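View pics/s7.png

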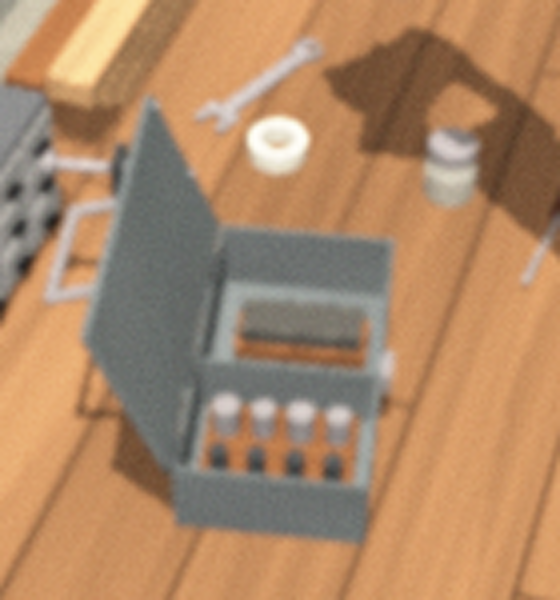

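View pics/top7.png

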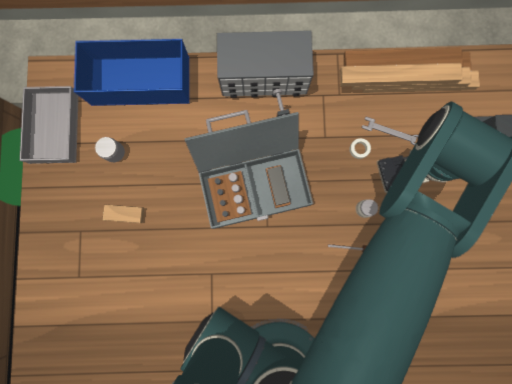

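```bash
python3 -c "
from plant import sign_off; print(sign_off())"
```

```text
the job is handed in; nothing more can be done
None
```

I opened the lid by its bar handle until it pressed on the rubber buffer, then put the stone in the empty compartment and handed the job in at about 26 s. No verdict came back.

- **Lid:** I swung it until it met the buffer, at about 1.94 rad by the gripper's position. The measured force on the handle was about 9 N, held for about a second. That is a little over the suggested 5 to 8 N but within the 8 to 13 N limit. I worked out roughly 11 to 12 N on the buffer, assuming the stated hinge friction. After I let go, the lid looked the same in the top pictures before and after placing the stone.
- **Stone:** I carried it over and lowered it until the wrist force showed it touching the floor (z force went from −4.3 to +4 N), then released it. The last pictures show it flat, stone side up, inside the compartment, about 5 mm off the middle by the gripper's position.
- **Other things on the bench:** The jar, tape, wrench, offcut and oil tin look unmoved in the last pictures. The screwdriver was partly hidden by the arm, so I could not check all of it. The gripper ended clear of everything.

Two things I could not confirm directly: the pictures do not show the rubber touching the lid, so contact is judged from force and the unchanged lid position. The wrist and top cameras also disagreed by about 2 mm on the handle, which I corrected once I felt the bar in the grip.

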